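# Index a notched blank in the drilling jig

## Task

Set the square oak blank up in the jig for drilling its next edge: push it round the steel dog a quarter turn, clockwise seen from above, so that its notch faces the key on the end fence, then slide it fully home, notch over the key and flush against both fences, and swing the cam lever round until the cam holds the blank snugly against the back fence. Push gently all the way, for oak bruises when it is forced against the dog, the fences or the cam, and leave the other things where they lie.

Things in the scene. Friction and masses are not known exactly. Their poses are not given: they have to be found in the camera images.
- jig: Drilling jig screwed to the table: plywood base, its top 12 above the table, from 260 in front of (-x) to 26 behind the origin, 300 right (-y) to 60 left of it. Origin: at table height under the inside corner where the two fence faces meet. x points to the back fence (away from the robot), y to the end fence (left). 'Jig x, y' below are in this frame, mm.
- back_fence: Long light wooden fence with two steel drill bushes, 24 thick, 36 high over the base, its face the plane jig x = 0 from y -220 to 24. Origin: on the base top at the inside corner; axes as the jig's.
- end_fence: Short light wooden fence, 24 thick, 36 high over the base, its face the plane jig y = 0 from x -100 to 0. A steel key, 12 wide, 20 high, round-nosed, stands out of it by 16, centred at jig x = -55. Origin: on the base top at the inside corner; axes as the jig's.
- dog: Fixed round steel dog (post), 19 in diameter, 34 high over the base, at jig x = -105, y = -255. Origin: centre of its foot, on the base top.
- blank: Square oak blank 110x110x22, about 0.26 kg, too wide to grip, with a notch 15 wide, 18 deep in the middle of one edge. It starts on the base in front of the dog, the dog near the right end of its far edge, notch facing about jig -x (the robot). Origin: centre of its underside; x points out through the notch. Home: origin at jig x = -55, y = -55, its x along the jig's y.
- notch (a point): Point in the blank's notch, on its centre line, 39 from the blank's centre, at half thickness.
- cam: Cam clamp: eccentric dark disc, radius 20, 1 to 27 over the base, on a pivot at jig x = -135, y = -42 (the origin). Its flat steel lever (28 to 34 over the base) points along the body's own x: open, 115 deg from jig x (left). It closes anticlockwise seen from above, toward the robot, meeting a seated blank 1.0 to 1.45 rad from open, as the disc was set on its lever; 0.1 rad more squeezes 0.5 mm. Stiff (2 N at the knob); stays where left.
- cam_knob (a point): Middle of the black upright knob at the end of the cam lever: 21 in diameter, 32 to 65 over the base, 80 from the pivot.
- spanner_3: Light steel combination spanner, 32x135x9, on the jig's base along its front edge, left. Leave alone. Origin: centre of its underside.
- tray_stick_0: Thin pale wood stick, 11x105x9, on the jig's base behind (left of) the end fence. Leave alone. Origin: centre of its underside.
- tray_dowel_x: Square wood stick, 16x120x16, on the table right of the jig. Leave alone. Origin: centre of its underside.
- tray_tin_1: Round grey tin, 68 across, 26 high, on the table right of the jig. Leave alone. Origin: centre of its underside.
- tray_block_7: Small wood offcut, 35x60x24, on the table right of the jig. Leave alone. Origin: centre of its underside.

How it is judged:
By the outcome, as a careful person would: the job done as asked, in the order asked, and still so for the second after the job is handed in, with the robot touching nothing.
It also fails if it takes over 72 s, if anything falls off the work surface, if the arm or the gripper's body presses on something with over 40 N, if the wrist force passes 120 N, or if a joint passes its speed limit or range.

## Robot

A 6-joint arm with a two-finger parallel gripper is mounted at the origin on a cart in front of the work surface, level with it; the furniture and walls round the work are solid. World frame = base frame: x ahead of the robot, y to its left, z up, the work surface at z = 0. Lengths are in m, angles in rad, forces in N, time in s.
With the tool pointing down it reaches from about 0.225 to 0.875 m from the base axis. Payload 3.4 kg.
Tool frame: the origin (TCP) lies between the finger pads; the fingertips stand 11 mm ahead of it and the grasp point (between the pads) lies 8 mm behind it; z points along the fingers, y is the line along which they close (so a half turn about z gives the same grasp; the last joint's range is limited). The gripper opens to 85 mm and grips with 20 to 120 N. Pads are 22 mm wide; open, the fingers measure 114 mm over their backs; the gripper's body (76 mm by 85 mm) begins 54 mm behind the grasp point. The pads swing forward as they close: fully open they stand 13 mm farther back than shut.
Start: joints at [1.209, 0.276, 1.505, -0, 1.361, -0.121], TCP at [0.137, 0.558, 0.209] pointing down, gripper open.
Joint ranges: [-2.89, 2.89], [-0.75, 2.08], [0.22, 2.7], [-1.18, 4.32], [0.11, 2.71], [-2.7, 2.7]. Speed limits (rad/s): [2.57, 2.57, 3.14, 3.14, 3.14, 3.14].

## Interface

Orientations are given as a unit quaternion [w, x, y, z].
In Python, from rig import manip, imaging gives the robot as it stands. The module is installed in compiled form; this text tells all that it offers.
- The arm moves only by the tool jog_arm, never from a script. Its argument "deltas" is one flat list of numbers, 7 for each row, row after row: the turn, a rotation vector about the world's x, y, z in degrees, then the shift along the world's x, y, z in mm, then the opening, from 0 (shut) to 1 (fully open). In form: [ax, ay, az, tx, ty, tz, gripper, ax, ay, az, tx, ty, tz, gripper, ...]. A call has 1 to 20 rows; each row is the pose to reach, as a shift and turn from the pose commanded when the call began; what a row does not reach only later rows make up. A row lasts 1/10 s, in which the tool goes at most 50 mm and 8.59 degrees, less where a joint would pass 70% of its speed; a pose out of reach is approached as far as the arm can. A call with a gripper value outside its range is refused whole. The fingers move at their own pace and stop on an object; "grip_force" is the grip in N (left out, the last holds). Time passes only in rows, so rows that repeat a pose let the fingers close. It gives the time, the measured TCP pose, the force, the opening and the grip force at its end, in the units of the state.
- manip.get_state(): the state, without advancing time (a new reading comes with each control period).
- imaging.get_image(name): name is "side" or "top"; returns the picture (400x640x3 uint8, blue, green, red); there is no depth.
- imaging.calibration(name): a dict with "mtx" (3x3 intrinsics, pixels), "cam_to_world" (4x4, takes a point from camera to world coordinates). Camera axes: x right, y down, z forward; pixel columns grow to the right and rows downward; lengths in m; the calibration is good to about 2 mm. A picture is of the moment at which its call begins. calibration takes no time and is no camera call.
- manip.sign_off(): hands the job in; it is judged then, once.
The state is a dict: "clock": time; "qpos": joint angles; "qd": joint speeds; "effort": joint torques, N m; "position": TCP position; "ee_rot": TCP orientation; "contact_force": force on the tool from outside, world axes, zero at the start; "moment": the same for the moment, N m; "width": finger opening in m; "gripper_force": force on a finger pad.
Only numpy, scipy, OpenCV 4.12 (cv2) and the standard library are available. Lean on these libraries where they do the work, as an engineer would, in place of code of your own. Each camera call takes 0.05 s, during which the arm holds its last target. There are 200 camera calls.

## Working session

There is one attempt and no reset: what is moved stays moved. The work goes in short steps, Python scripts to look and compute and a tool call to move; the robot and the scene stay as the last step left them, time stands still between calls to the robot, and variables do not carry over. Pictures are saved under pics/ and viewed, at most 10 in all, crops included, and the job is handed in when it is done.

Besides the shell and the picture viewer there is one more tool, called after ">>>" as a command line: name --argument value ..., lists and objects as JSON in quotes. jog_arm: Moves the arm, as the interface text tells. Its arguments: {"type":"object","properties":{"deltas":{"type":"array"},"grip_force":{"type":"number"}},"required":["deltas"]}

```bash
mkdir -p pics; cat > h.py <<'E'
import numpy as np, cv2
from rig import manip, imaging
def snap(n,f,crop=None,s=1):
    im=imaging.get_image(n)
    if crop: x0,y0,x1,y1=crop; im=im[y0:y1,x0:x1]
    if s!=1: im=cv2.resize(im,None,fx=s,fy=s,interpolation=cv2.INTER_CUBIC)
    cv2.imwrite('pics/'+f,im)
def p2w(n,u,v,z):
    c=imaging.calibration(n);K=np.array(c['mtx']);T=np.array(c['cam_to_world'])
    d=T[:3,:3]@np.linalg.solve(K,[u,v,1]);o=T[:3,3]
    return o+d*(z-o[2])/d[2]
def w2p(n,p):
    c=imaging.calibration(n);K=np.array(c['mtx']);T=np.linalg.inv(np.array(c['cam_to_world']))
    q=K@(T[:3,:3]@np.array(p)+T[:3,3]);return q[:2]/q[2]
E
python3 - <<'E'
from h import *
snap('top','t0.png',None,1.25); snap('side','s0.png',None,1.25)
for n in('top','side'):print(imaging.calibration(n))
print(manip.get_state())
E
```

```text
{'mtx': array([[516.27774217,   0.        , 325.35685971],
       [  0.        , 516.27774217, 193.31863521],
       [  0.        ,   0.        ,   1.        ]]), 'cam_to_world': array([[ 0.01121912, -0.98286346,  0.18399334,  0.32475086],
       [-0.99993187, -0.01043463,  0.00523138,  0.17309521],
       [-0.00322183, -0.1840395 , -0.98291357,  1.15246038],
       [ 0.        ,  0.        ,  0.        ,  1.        ]])}
{'mtx': array([[402.74586915,   0.        , 326.08745954],
       [  0.        , 402.74586915, 193.65376588],
       [  0.        ,   0.        ,   1.        ]]), 'cam_to_world': array([[-0.94029561, -0.19497893,  0.27897561,  0.2890192 ],
       [-0.33982406,  0.49188218, -0.8016056 ,  0.87590695],
       [ 0.01907307, -0.84854884, -0.52877318,  0.54325527],
       [ 0.        ,  0.        ,  0.        ,  1.        ]])}
{'clock': 0.1, 'qpos': array([ 1.20895519e+00,  2.76547118e-01,  1.50597330e+00, -1.60909654e-05,
        1.36067847e+00, -1.21019538e-01]), 'qd': array([ 0.00162891, -0.00292511, -0.0034654 , -0.0004977 ,  0.00033335,
        0.00090226]), 'effort': array([ 7.82596471e-04, -4.17700839e+01, -2.46402133e+01, -3.51181061e-04,
        6.02893488e-03,  1.05013163e-05]), 'position': array([0.1369884 , 0.5579482 , 0.20783071]), 'ee_rot': array([-1.84379175e-04,  1.20118331e-01,  9.92759257e-01, -7.81703372e-04]), 'contact_force': array([-1.0624793 , -0.69387421, -0.50803803]), 'moment': array([-0.02856982,  0.05013626,  0.07629076]), 'gripper_force': 0.0, 'width': 0.08504073267385012}
```

View pics/t0.png

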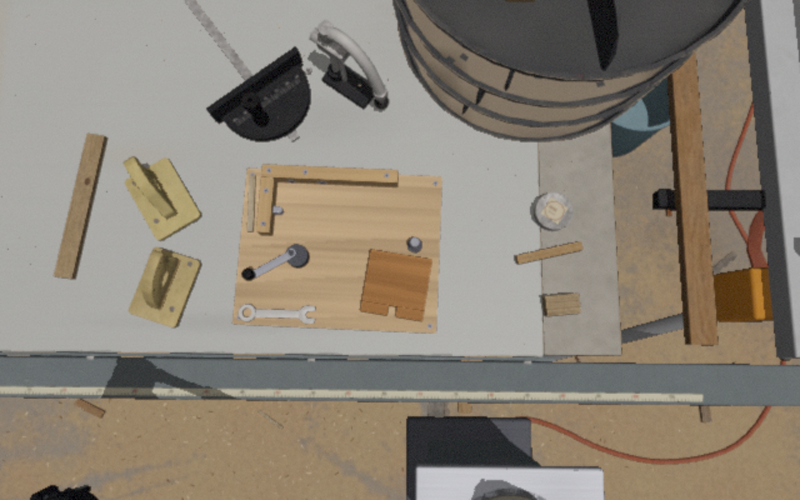

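View pics/s0.png

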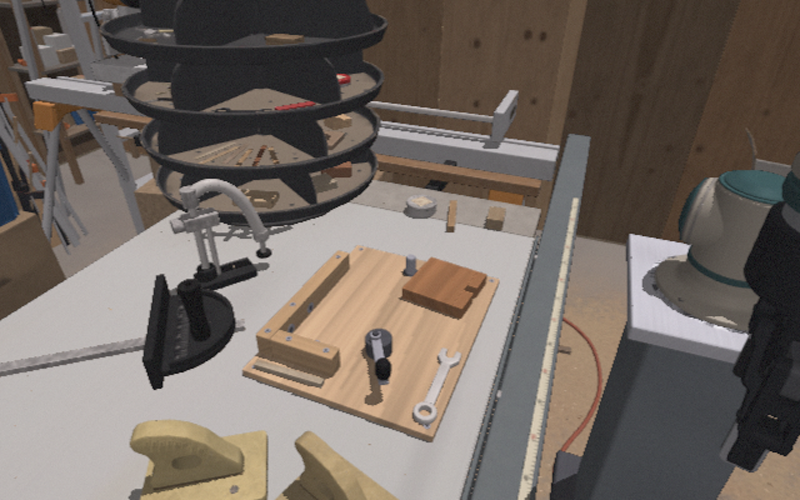

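The top view shows the whole jig (about columns 233–441, rows 165–332 in the 1.25× picture), with the blank near (397, 285), the dog at (415, 243) and the cam at (297, 257). I'll enlarge this area next.

```bash
python3 - <<'E'
from h import *
snap('top','t1.png',(182,126,360,270),4.4)
E
```

```text
(no output)
```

View pics/t1.png

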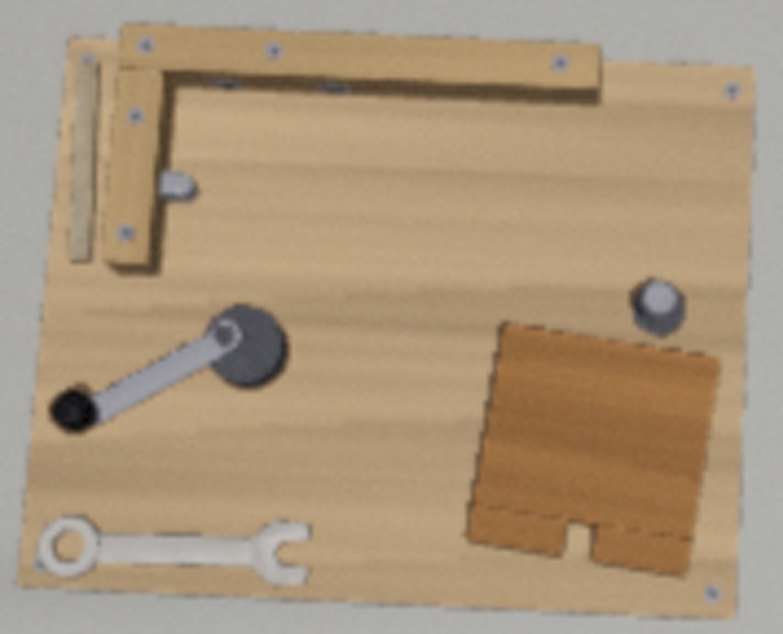

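The crop shows the base corners, fence corners, dog top (659,297), cam pivot (228,334), knob (74,409), and blank top corners (502,323), (720,357), (687,577), (467,541). I'll fit the jig frame to these.

```bash
cat > fit.py <<'E'
from h import *
from scipy.optimize import least_squares
def P(x,y,z,n='top',o=(182,126),s=4.4): return p2w(n,(x+.5)/s-.5+o[0],(y+.5)/s-.5+o[1],z)*1e3
def rigid(A,B):
    f=lambda q:(A@np.array([[np.cos(q[2]),np.sin(q[2])],[-np.sin(q[2]),np.cos(q[2])]])+q[:2]-B).ravel()
    r=least_squares(f,[B[0,0],B[0,1],0],loss='soft_l1',x_scale=[100,100,1]); return r.x,f(r.x).reshape(-1,2)
E
python3 - <<'E'
from fit import *
L=[(68,37,12,26,60),(754,68,12,26,-300),(735,618,12,-260,-300),(18,585,12,-260,60),(122,24,48,24,24),(600,44,48,24,-220),(600,90,48,0,-220),(163,70,48,0,0),(107,262,48,-100,24),(150,265,48,-100,0),(659,297,46,-105,-255),(228,334,46,-135,-42)]
B=np.array([P(a,b,z/1e3)[:2] for a,b,z,_,_ in L]);A=np.array([l[3:] for l in L],float)
q,r=rigid(A,B);print('jig',q,np.degrees(q[2]));print(r.round(1))
c,s=np.cos(q[2]),np.sin(q[2]);R=np.array([[c,-s],[s,c]])
J=lambda p:R.T@(p-q[:2])
bl=[(502,323),(720,357),(687,577),(467,541)]
W=np.array([J(P(a,b,.034)[:2]) for a,b in bl]);print('blank corners jig',W.round(1),W.mean(0))
d=(W[2]+W[3]-W[0]-W[1]);print('notch dir deg',np.degrees(np.arctan2(d[1],d[0])),'notch pt',J(P(578,525,.034)[:2]))
print('knob',J(P(72,410,.077)[:2]))
E
```

```text
jig [ 6.45857668e+02  4.16471442e+02 -3.40228418e-02] -1.9493652393991465
[[ 0.1 -0.1]
 [ 1.  -1.5]
 [-0.9 -0.8]
 [-1.1  0.9]
 [ 0.8  0.6]
 [ 0.5 -1.1]
 [ 0.6  0.1]
 [-0.1 -0.6]
 [-0.1  3.8]
 [ 0.3  1.3]
 [-0.2 -0.7]
 [-2.1  0.4]]
blank corners jig [[-119.3 -176.5]
 [-131.6 -286. ]
 [-241.3 -274. ]
 [-228.6 -165.4]] [-180.18288337 -225.48845408]
notch dir deg 173.98136409232754 notch pt [-218.29557182 -219.46613742]
knob [-177.99881519   23.38220047]
```

```bash
cat >> fit.py <<'E'
q=np.array([645.86,416.47,-0.03402]);_c,_s=np.cos(q[2]),np.sin(q[2]);R=np.array([[_c,-_s],[_s,_c]])
def J(p): return R.T@(np.asarray(p)[:2]-q[:2])
def W(p): return R@np.asarray(p)+q[:2]
def cls():
    im=imaging.get_image('top');hsv=cv2.cvtColor(cv2.GaussianBlur(im,(3,3),0),cv2.COLOR_BGR2HSV).astype(int)
    h,s,v=hsv[...,0],hsv[...,1],hsv[...,2]
    return im,h,s,v
def blank(x0=None,dbg=False):
    """blank pose in jig (x,y,notch deg) by fitting the template to colour classes"""
    im,h,s,v=cls()
    vv,uu=np.mgrid[128:275,180:365]; 
    c=imaging.calibration('top');K=np.array(c['mtx']);T=np.array(c['cam_to_world'])
    d=np.linalg.solve(K,np.stack([uu.ravel(),vv.ravel(),np.ones(uu.size)]));d=T[:3,:3]@d;o=T[:3,3]
    g=(o[:,None]+d*(.034-o[2])/d[2])[:2].T*1e3; g=(g-q[:2])@R
    hh,ss,v2=[a[128:275,180:365].ravel() for a in(h,s,v)]
    B=(ss>145)&(v2>70)&(hh<20); L=(ss<135)&(v2>150)
    ok=g[:,0]<2; B&=ok
    if x0 is None: m=np.median(g[B],0); x0s=[(m[0],m[1],a) for a in range(-180,180,30)]
    else: x0s=[x0]
    def cost(p):
        a=np.radians(p[2]);r=g-p[:2];X=r@[np.cos(a),np.sin(a)];Y=r@[-np.sin(a),np.cos(a)]
        sd=np.maximum(abs(X)-55,abs(Y)-55); nd=np.maximum(37-X,abs(Y)-7.5)   # signed dist square / notch
        sd=np.maximum(sd,-nd); ins=1/(1+np.exp(np.clip(sd/0.8,-30,30)))
        return (B*(1-ins)).sum()+(L*ins).sum()
    from scipy.optimize import minimize
    rs=[minimize(cost,x,method='Nelder-Mead',options=dict(initial_simplex=np.array(x)+np.array([[0,0,0],[6,0,0],[0,6,0],[0,0,8]]),xatol=.02,fatol=.01)) for x in x0s]
    r=min(rs,key=lambda r:r.fun); return r.x.round(2),round(r.fun,1),B.sum()
def rep(x0=None):
    s=manip.get_state();R3=cv2.Rodrigues(np.zeros(3))[0]
    w,x,y,z=s['ee_rot'];ty=np.array([2*(x*y-w*z),1-2*(x*x+z*z)])
    print('t',round(s['clock'],2),'tcp jig',J(s['position'][:2]*1e3).round(1),'z',(s['position'][2]*1e3).round(1),'tool y deg jig',round(np.degrees(np.arctan2(ty[1],ty[0])-q[2]),1),'F',s['contact_force'].round(1))
    print('blank',blank(x0))
E
python3 - <<'E'
from fit import *
im,h,s,v=cls()
for n,(a,b) in dict(blank=(590,440),front=(520,525),ply=(400,200),ply2=(350,440),fence=(350,55)).items():
    u,w=int(a/4.4+182),int(b/4.4+126);print(n,h[w,u],s[w,u],v[w,u])
rep()
E
```

```text
blank 14 148 141
front 15 147 151
ply 17 83 185
ply2 17 85 177
fence 18 99 176
t 0.2 tcp jig [-513.4  124.2] z 208.1 tool y deg jig 78.2 F [ 0.1 -0.2  0.3]
blank (array([-180.75, -223.44, -186.48]), np.float64(69.6), np.int64(1657))
```

>>> jog_arm --deltas '[0,0,0,20,-45,-20,0,0,0,0,45,-90,-40,0,0,0,0,70,-135,-60,0,0,0,0,95,-175,-80,0,0,0,0,125,-210,-100,0,0,0,0,155,-245,-108,0,0,0,0,185,-275,-108,0,0,0,0,215,-295,-108,0,0,0,0,235,-310,-108,0,0,0,0,240,-314,-108,0,0,0,0,240,-314,-108,0,0,0,0,240,-314,-108,0,0,0,0,240,-314,-108,0]'

```text
clock: 1.55
position: [0.3759, 0.2451, 0.1006]
ee_rot: [-0.0, 0.119, 0.993, 0.0]
contact_force: [-0.2, 0.6, 0.1]
width: -0.0
gripper_force: 0.0
```

```bash
sed -i 's/ss>145/ss>118/; s/ss<135/ss<108/' fit.py; python3 - <<'E'
from fit import *
rep()
snap('side','s1.png',(280,150,480,330),3.5)
p=manip.get_state()['position']
for dz in(0,-.011,-.024): print(dz,((w2p('side',p+[0,0,dz])-[280,150])*3.5).round())
E
```

```text
t 1.55 tcp jig [-264.  -180.5] z 100.6 tool y deg jig 78.2 F [-0.2  0.6  0.1]
blank (array([-179.11, -225.92, -187.05]), np.float64(525.5), np.int64(1227))
0 [390. 242.]
-0.011 [388. 258.]
-0.024 [386. 277.]
```

View pics/s1.png

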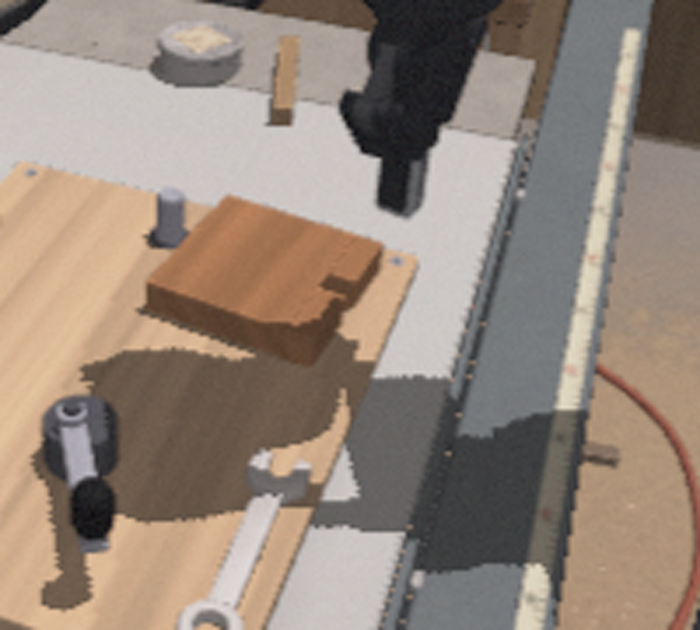

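The side crop shows the closed fingertips around (400,212), the dog top at (171,193) and the blank's near-left corner at (308,330). The TCP projects to (390,242), which doesn't agree, so I'll check the side projection against known points.

```bash
python3 - <<'E'
from fit import *
def sp(x,y,z): return ((w2p('side',np.r_[W([x,y]),z]/1e3)-[280,150])*3.5).round()
print('dogtop',sp(-105,-255,46),'blank NL top',sp(-229,-166,34),'tablebase corner',sp(-260,-300,12),'NR',sp(-241,-274,34))
print(imaging.calibration('side')['cam_to_world'][:3,3])
s=manip.get_state();print(s['position'],s['qpos'],s['width'])
E
```

```text
dogtop [167. 192.] blank NL top [312. 337.] tablebase corner [415. 253.] NR [380. 240.]
[0.2890192  0.87590695 0.54325527]
[0.37612566 0.24513304 0.10064046] [ 4.22143769e-01  1.81275208e-01  1.92962230e+00  3.26406724e-04
  1.03091017e+00 -9.09811306e-01] -0.00024765655537613783
```

>>> jog_arm --deltas '[0,0,0,0,0,-20,0,0,0,0,0,0,-40,0,0,0,0,0,0,-55,0,0,0,0,0,0,-55,0,0,0,0,0,0,-55,0]'

```text
clock: 2.15
position: [0.3769, 0.2449, 0.0458]
ee_rot: [-0.0, 0.12, 0.993, 0.0]
contact_force: [0.1, 0.1, 0.2]
width: -0.0
gripper_force: 0.0
```

```bash
python3 - <<'E'
from fit import *
rep((-180,-225,174))
snap('side','s2.png',(330,170,450,270),6)
p=manip.get_state()['position']
for dz in(0,-.011): print(dz,((w2p('side',p+[0,0,dz])-[330,170])*6).round())
E
```

```text
t 2.15 tcp jig [-263.  -180.7] z 45.8 tool y deg jig 78.2 F [0.1 0.1 0.2]
blank (array([-179.02, -225.54,  172.9 ]), np.float64(471.5), np.int64(1340))
0 [347. 428.]
-0.011 [344. 454.]
```

View pics/s2.png

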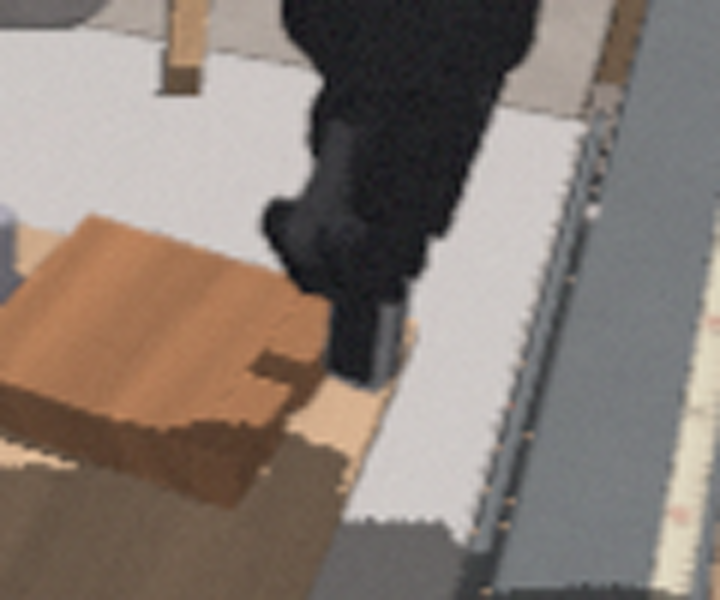

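```bash
python3 - <<'E'
from fit import *
for z in(.02,.035,.05,.06): print(z,J(p2w('side',370/6+330,390/6+170,z)[:2]*1e3).round(1))
im=imaging.get_image('top');g=im.max(2)
for v in range(200,300,6): print(v,''.join('#' if g[v,u]<60 else '.' for u in range(200,400,2)))
p=manip.get_state()['position'];print([w2p('top',p+[0,0,d]).round() for d in(0,.1,.2)], w2p('top',np.r_[W([-229,-166]),34]/1e3))
E
```

```text
0.02 [-258.5 -238.1]
0.035 [-261.8 -218.5]
0.05 [-265.  -198.8]
0.06 [-267.2 -185.7]
200 ....................................................................................................
206 .......................#............................................................................
212 .....................#..............................................................................
218 ##.....................................................##...........................................
224 ....................................................................................................
230 ....................................................................................................
236 ....................................................................................................
242 ....................................................................................................
248 ....................................................................................................
254 ..................................................................
[... 161 characters left out ...]
...................................................................................
272 ...................................................#....##..........................................
278 ...............................................##...................................................
284 ....................................###.............................................................
290 ...............................#....#......#....#..#................................................
296 ..................................#...#...##.##....##.#.............................................
[array([293., 264.]), array([290., 262.]), array([286., 259.])] [288.02447105 248.77171394]
```

```bash
python3 - <<'E'
from fit import *
snap('top','t2.png',(230,200,370,310),5)
print((w2p('top',manip.get_state()['position'])-[230,200])*5)
E
```

```text
[317.71795062 321.08459628]
```

View pics/t2.png

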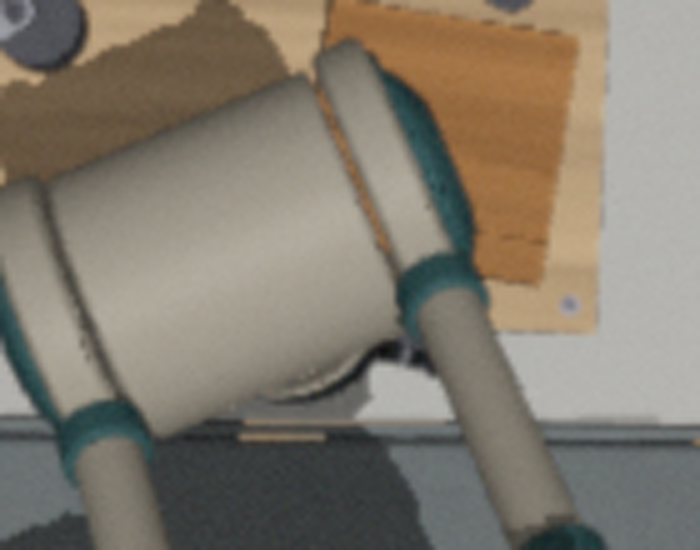

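Top crop: the forearm hides the fingers; the blank's right part is visible (corner (577,38)–(543,285)). I'll lower a little more and do a touch check.

>>> jog_arm --deltas '[0,0,0,0,0,-5,0,0,0,0,0,0,-10,0,0,0,0,0,0,-14,0,0,0,0,0,0,-14,0,0,0,0,0,0,-14,0]'

```text
clock: 2.85
position: [0.377, 0.2443, 0.0314]
ee_rot: [-0.0, 0.12, 0.993, -0.0]
contact_force: [-0.4, -0.1, -0.7]
width: -0.0006
gripper_force: 0.0
```

```bash
python3 - <<'E'
from fit import *
s=manip.get_state();print(s['position'],s['contact_force'].round(1))
snap('side','s3.png',(330,150,450,250),6)
print([((w2p('side',s['position']+[0,0,d])-[330,150])*6).round() for d in (0,-.011)])
E
```

```text
[0.37701325 0.24434926 0.03140089] [-0.4 -0.1 -0.7]
[array([345., 583.]), array([341., 609.])]
```

View pics/s3.png

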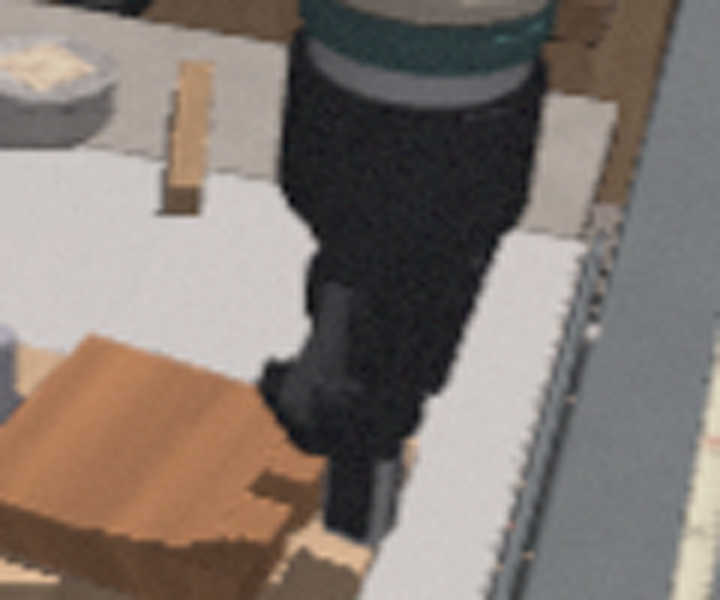

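The side crop puts the tip at (365,548), against (341,609) from the spec. That means either a higher tip or a mismatch in y. A slow push on the blank will settle it.

>>> jog_arm --deltas '[0,0,0,5,0,-2,0,0,0,0,10,0,-4,0,0,0,0,14,0,-4,0,0,0,0,18,0,-4,0,0,0,0,22,0,-4,0,0,0,0,26,0,-4,0,0,0,0,30,0,-4,0,0,0,0,33,0,-4,0,0,0,0,33,0,-4,0,0,0,0,33,0,-4,0]'

```text
clock: 3.9
position: [0.41, 0.2444, 0.0276]
ee_rot: [-0.0, 0.12, 0.993, -0.0]
contact_force: [-0.1, -0.2, -0.4]
width: -0.0002
gripper_force: 0.0
```

```bash
python3 - <<'E'
from fit import *
rep((-180,-225,174))
im=imaging.get_image('top');
E
```

```text
t 3.9 tcp jig [-229.9 -180. ] z 27.6 tool y deg jig 78.1 F [-0.1 -0.2 -0.4]
blank (array([-180.46, -226.7 ,  174.06]), np.float64(649.7), np.int64(759))
```

```bash
cat > asc.py <<'E'
from fit import *
def asc(n,u0,u1,v0,v1):
    im=imaging.get_image(n);hsv=cv2.cvtColor(im,cv2.COLOR_BGR2HSV).astype(int);h,s,v=hsv[...,0],hsv[...,1],hsv[...,2]
    for r in range(v0,v1):
        print(r,''.join('#' if v[r,u]<62 and s[r,u]<110 else 'o' if s[r,u]>118 else '+' if v[r,u]<120 and s[r,u]<60 else '.' if s[r,u]>50 else ' ' for u in range(u0,u1)))
    print('cols from',u0)
E
python3 - <<'E'
from asc import *
asc('side',335,415,205,262)
s=manip.get_state()['position']
print([w2p('side',s+[0,0,d]).round() for d in (0,-.011)])
E
```

```text
205                             ##+#######################+                         
206          .....             +##########################+                         
207         .oooo....          #+#+#######################                          
208 ...    .oooooooo.... ++++++##+#######################+                          
209 .......oooooooooooo..#######++#######################                           
210 ......oooooooooooooo.################################                           
211 .....ooooooooooooooo######+#########################+                           
212 ....oooooooooooooooo####++++########################                            
213 ...ooooooooooooooooo.###+########################+#+                            
214 ..ooooooooooooooooooo###########################+                               
215 .oooooooooooooooooooo.##########################+                               
216 ooooooooooooooooooooo..#########################+                               
217 ooooooooooooooooooooooo.########################                            
[... 3101 characters left out ...]
oo..................++                    ++ +++
255 ....................................................+++              +++++++ +++
256 ...................................................++++       ++++++++++++++++++
257 ...................................................+++++     +++++++++++++++++..
258 ..................................................+++++++++++++++++++++++..+++++
259 ..................................................+++++++++++++++++++++++++++#++
260 ..................................................++++++++++++++++++++++++++++++
261 .................................................+++++++++++++++++++++++++++++++
cols from 335
[array([371., 245.]), array([371., 249.])]
```

>>> jog_arm --deltas '[0,0,0,0,0,5,0,0,0,0,0,25,5,0,0,0,0,0,50,5,0,0,0,0,0,50,0,0,0,0,0,0,50,-3,0,0,0,0,0,50,-4,0,0,0,0,0,50,-5,0,0,0,0,0,50,-6,0,0,0,0,0,50,-6,0]'

```text
clock: 4.95
position: [0.4101, 0.294, 0.0216]
ee_rot: [-0.0, 0.12, 0.993, -0.0]
contact_force: [0.7, -0.1, -0.4]
width: 0.0001
gripper_force: 0.0
```

```bash
python3 - <<'E'
from asc import *
rep((-180,-225,174))
asc('side',340,410,225,275)
s=manip.get_state()['position']
print([w2p('side',s+[0,0,d]).round() for d in (0,-.011)])
E
```

```text
t 4.95 tcp jig [-231.5 -130.4] z 21.6 tool y deg jig 78.1 F [ 0.7 -0.1 -0.4]
blank (array([-179.87, -224.82,  173.37]), np.float64(60.2), np.int64(2331))
225 oooooooooooo.+##++########################.ooo.o....   ....           
226 ooooooo.....++###########################..ooooo...........           
227 ooooooo.#################################.ooooo...........            
228 oooooo.#####+###+########################.oo..o...........            
229 oooooo.#################################.ooooo............            
230 oooooo#####+##+####+##################.#.oo..............             
231 oooooo.####+++#######################.oo.o...............             
232 ooooooo######+#######################.ooo.oo............              
233 oooooooo#####+#######################..o..o.............              
234 ooooooooo###########################.oo..o..............              
235 ooooooooo.##########################.oo..o.............               
236 oooooooooo.#########################.ooo...............               
237 ooooooooooo.#######################.oooo..
[... 2160 characters left out ...]
...............++++++++++++++++++++++++++++
267 ..........................................+++++++++++++++++++++++++++#
268 .........................................+++++++++++++++++++++++++++++
269 .........................................+++++++++++++++++++++++++++++
270 ........................................+++++++++++++++++++++++++++++#
271 ........................................+++++++++++++++++++++++++++++#
272 ........................................+++++++++++++++++++++++++++++#
273 .......................................+++++++++++++++++++++++++++++##
274 .......................................+++++++++++++++++++++++++++++##
cols from 340
[array([364., 263.]), array([364., 267.])]
```

>>> jog_arm --deltas '[0,0,0,0,0,-2,0,0,0,0,0,0,-4,0,0,0,0,0,0,-6,0,0,0,0,0,0,-6,0]'

```text
clock: 5.45
position: [0.4098, 0.2943, 0.0153]
ee_rot: [-0.0, 0.12, 0.993, -0.0]
contact_force: [0.4, 0.5, 0.9]
width: -0.0003
gripper_force: 0.0
```

```bash
python3 - <<'E'
from asc import *
asc('side',355,380,245,268)
s=manip.get_state();print(s['position'],s['contact_force'],s['effort'].round(2))
for z in (12,20,30,40):print(z,w2p('side',np.r_[W([-240,-116]),z]/1e3),w2p('side',np.r_[s['position'][:2]*1e3,z]/1e3))
E
```

```text
245 o....#########+++++......
246 .oo..+#######++++++......
247 oo...+########+++++......
248 oo...########+++++.......
249 ooo..########+++++.......
250 .....########+++++.......
251 .....########+++++.......
252 .....########+++++.......
253 .....########+++++.......
254 .....########++++........
255 .....########++++........
256 .....++######+++.........
257 .......++###++++.........
258 .........++++++..........
259 ...........++++..........
260 .........................
261 .........................
262 .........................
263 .........................
264 .........................
265 .........................
266 .........................
267 .........................
cols from 355
[0.40996381 0.29437641 0.01539669] [ 0.27677168  0.69588286 -0.15077308] [-1.000e-02 -3.918e+01 -1.701e+01 -0.000e+00 -0.000e+00 -0.000e+00]
12 [366.16252728 272.27789267] [364.13402353 266.46971812]
20 [366.46529286 269.13013618] [364.42040256 263.34580964]
30 [366.84850444 265.14600837] [364.78279381 259.39273702]
40 [367.23710291 261.10587495] [365.15018822 255.38508839]
```

>>> jog_arm --deltas '[0,0,0,0,0,-3,0,0,0,0,0,-6,0,0,0,0,0,0,-9,0,0,0,0,0,0,-10,0,0,0,0,0,0,-10,0]'

```text
invalid input
```

```bash
python3 - <<'E'
from asc import *
asc('side',355,380,250,275)
s=manip.get_state();print(s['position'],s['contact_force'])
E
```

```text
250 ...o.########+++++.......
251 .....########+++++.......
252 .....########+++++.......
253 .....########+++++.......
254 ....+########++++........
255 .....########++++........
256 .....++######+++.........
257 .......++###++++.........
258 .........++++++..........
259 ...........++++..........
260 .........................
261 .........................
262 .........................
263 .........................
264 .........................
265 .........................
266 .........................
267 .........................
268 .........................
269 .........................
270 .........................
271 .........................
272 .........................
273 ........................+
274 ........................+
cols from 355
[0.41005832 0.29442363 0.0155024 ] [0.41512258 1.00022862 0.94694151]
```

>>> jog_arm --deltas '[0,0,0,0,0,-3,0,0,0,0,0,0,-6,0,0,0,0,0,0,-8,0,0,0,0,0,0,-8,0]'

```text
clock: 5.95
position: [0.4098, 0.2943, 0.0072]
ee_rot: [-0.0, 0.12, 0.993, -0.0]
contact_force: [-0.2, 0.9, -0.0]
width: -0.0002
gripper_force: 0.0
```

```bash
python3 - <<'E'
from asc import *
asc('side',355,380,254,275)
s=manip.get_state();print(s['position'],s['contact_force'])
E
```

```text
254 .....########+++++.......
255 ....+########++++........
256 ....+########++++........
257 ....+#######+++++........
258 ....+#######+++++........
259 .....+######+++++........
260 ......++####++++.........
261 ........++++++++.........
262 ..........+++++..........
263 .........................
264 .........................
265 .........................
266 .........................
267 .........................
268 .........................
269 .........................
270 .........................
271 .........................
272 .........................
273 ........................+
274 ........................+
cols from 355
[0.40996386 0.29433557 0.00737925] [ 0.02845861 -0.35387085 -0.38071427]
```

>>> jog_arm --deltas '[0,0,0,0,0,-3,0,0,0,0,0,0,-6,0,0,0,0,0,0,-9,0,0,0,0,0,0,-9,0]'

```text
clock: 6.4
position: [0.4098, 0.2942, -0.0019]
ee_rot: [-0.0, 0.12, 0.993, -0.0]
contact_force: [0.3, -0.8, -0.1]
width: 0.0004
gripper_force: 0.0
```

```bash
python3 - <<'E'
from asc import *
asc('side',355,380,258,275)
s=manip.get_state();print(s['position'],s['contact_force'])
E
```

```text
258 ....+########++++........
259 ....+#######++++++.......
260 ....+#######++++++.......
261 ....########++++++.......
262 ....+#######+++++........
263 .....++#####++++.........
264 .......++###++++.........
265 .........++++++..........
266 ...........+++...........
267 .........................
268 .........................
269 .........................
270 .........................
271 .........................
272 .........................
273 ........................+
274 ........................+
cols from 355
[ 0.40989406  0.29431368 -0.00169187] [-0.26461954 -0.35972747  0.23030788]
```

The fingertips actually end about 30 mm above the reported TCP. Setting TCP z to about -9 mm puts them at about 21 mm. Next I'll move in front of the blank's left end.

>>> jog_arm --deltas '[0,0,0,-15,0,0,0,0,0,0,-33,1,-3,0,0,0,0,-34,-25,-6,0,0,0,0,-35,-51,-7,0,0,0,0,-35,-51,-7,0,0,0,0,-27,-51,-7,0,0,0,0,-19,-51,-7,0,0,0,0,-13,-51,-7,0,0,0,0,-9,-51,-7,0,0,0,0,-5,-51,-7,0,0,0,0,-5,-51,-7,0]'

```text
clock: 7.55
position: [0.406, 0.2437, -0.0085]
ee_rot: [0.0, 0.12, 0.993, 0.0]
contact_force: [-0.5, 0.4, -0.5]
width: 0.0
gripper_force: 0.0
```

```bash
python3 - <<'E'
from fit import *
rep((-180,-225,173))
E
```

```text
t 7.55 tcp jig [-233.9 -180.8] z -8.5 tool y deg jig 78.2 F [-0.5  0.4 -0.5]
blank (array([-173.83, -229.32,  169.73]), np.float64(650.0), np.int64(967))
```

```bash
python3 - <<'E'
from fit import *
im=imaging.get_image('side');hsv=cv2.cvtColor(cv2.GaussianBlur(im,(3,3),0),cv2.COLOR_BGR2HSV)
pts=dict(top=(345,218),topR=(378,222),face=(335,240),shadow=(340,262),lit=(320,262))
for n,(u,v) in pts.items(): print(n,hsv[v,u],im[v,u])
im=im[185:285,290:430];cv2.imwrite('pics/s4.png',cv2.resize(im,None,fx=5.6,fy=5.6,interpolation=cv2.INTER_CUBIC))
E
```

```text
top [ 12 127 177] [ 90 122 179]
topR [120  29  35] [33 29 29]
face [ 11 115  93] [51 67 92]
shadow [ 14  78 105] [ 73  87 104]
lit [ 15  79 107] [ 74  89 106]
```

View pics/s4.png

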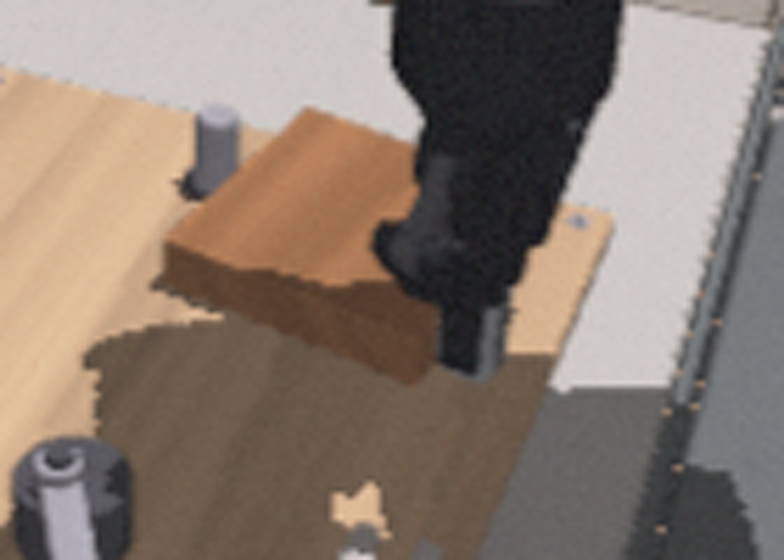

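The side crop shows the finger at (470,340) against the notch edge, near the blank's front-left corner (410,385). I'll add the side camera to the pose fit.

```bash
cat > fit2.py <<'E'
from fit import *
from scipy.optimize import minimize
def prep(n,box):
    u0,u1,v0,v1=box;im=imaging.get_image(n);hsv=cv2.cvtColor(cv2.GaussianBlur(im,(3,3),0),cv2.COLOR_BGR2HSV).astype(int)
    vv,uu=np.mgrid[v0:v1,u0:u1];c=imaging.calibration(n);K=np.array(c['mtx']);T=np.array(c['cam_to_world']);o=T[:3,3]
    d=T[:3,:3]@np.linalg.solve(K,np.stack([uu.ravel(),vv.ravel(),np.ones(uu.size)]))
    G=[((o[:,None]+d*(z-o[2])/d[2])[:2].T*1e3-q[:2])@R for z in(.034,.027,.020,.0125)]
    h,s,v=[hsv[v0:v1,u0:u1,i].ravel() for i in range(3)]
    t=118 if n=='top' else 102
    gg=G[3];on=(gg[:,0]>-258)&(gg[:,0]<-2)&(gg[:,1]>-298)&(gg[:,1]<-2)
    B=(s>t)&(v>45)&(h<20)&on; L=(s<t-8)&(s>50)&(v>60)&(h<25)&on
    return G,B,L
def ins(g,p):
    a=np.radians(p[2]);r=g-p[:2];X=r@[np.cos(a),np.sin(a)];Y=r@[-np.sin(a),np.cos(a)]
    sd=np.maximum(np.maximum(abs(X)-55,abs(Y)-55),-np.maximum(37-X,abs(Y)-7.5))
    return 1/(1+np.exp(np.clip(sd/0.8,-30,30)))
def blank2(x0,cams=('top','side')):
    D=[prep('top',(180,365,128,275)) if n=='top' else prep('side',(190,420,150,320)) for n in cams]
    def cost(p):
        t=0
        for G,B,L in D:
            e=np.max([ins(g[B],p) for g in G],0);t+=(1-e).sum()+ins(G[0][L],p).sum()
        return t
    x=np.array(x0,float)
    r=min((minimize(cost,x+[0,0,da],method='Nelder-Mead',options=dict(initial_simplex=x+[0,0,da]+np.array([[-4,-4,-4],[8,0,0],[0,8,0],[0,0,10]]),xatol=.05,fatol=.05)) for da in(0,-12)),key=lambda r:r.fun)
    return r.x.round(1),round(r.fun)
def rep2(x0):
    s=manip.get_state();w,x,y,z=s['ee_rot'];ty=np.array([2*(x*y-w*z),1-2*(x*x+z*z)])
    print('t',round(s['clock'],2),'tcp jig',J(s['position'][:2]*1e3).round(1),'z',(s['position'][2]*1e3).round(1),'tool y',round(np.degrees(np.arctan2(ty[1],ty[0])-q[2]),1),'F',s['contact_force'].round(1),s['moment'].round(2))
    b,f=blank2(x0);print('blank',b,f)
    d=J(W([-105,-255]))-b[:2];a=np.radians(b[2]);print('in blank frame: dog',[round(d@[np.cos(a),np.sin(a)],1),round(d@[-np.sin(a),np.cos(a)],1)],'tcp',(lambda d:[round(d@[np.cos(a),np.sin(a)],1),round(d@[-np.sin(a),np.cos(a)],1)])(J(s['position'][:2]*1e3)-b[:2]))
E
python3 - <<'E'
from fit2 import *
rep2((-175,-226,171))
E
```

```text
t 7.65 tcp jig [-234.5 -181.1] z -8.5 tool y 78.2 F [-0.5  0.1 -0.3] [ 0.03  0.03 -0.02]
blank [-174.7 -228.   169.9] 231
in blank frame: dog [np.float64(-73.4), np.float64(14.4)] tcp [np.float64(67.1), np.float64(-35.7)]
```

>>> jog_arm --deltas '[0,0,-1,3,1,0,0,0,0,-3,6,2,0,0,0,0,-5,9,3,0,0,0,0,-7,12,4,0,0,0,0,-9,15,5,0,0,0,0,-11,18,6,0,0,0,0,-13,21,8,0,0,0,0,-15,25,9,0,0,0,0,-15,25,9,0,0]'

```text
clock: 8.65
position: [0.4268, 0.2528, -0.0086]
ee_rot: [-0.003, 0.25, 0.968, -0.001]
contact_force: [-7.4, 4.1, 4.3]
width: 0.0002
gripper_force: 3.8
```

```bash
python3 - <<'E'
from fit2 import *
rep2((-165,-228,158))
E
```

```text
t 8.65 tcp jig [-213.4 -171. ] z -8.6 tool y 63.0 F [-7.4  4.1  4.3] [0.64 1.05 0.03]
blank [-165.3 -229.4  158.2] 217
in blank frame: dog [np.float64(-65.5), np.float64(1.4)] tcp [np.float64(66.3), np.float64(-36.3)]
```

The push locks up between dog and finger (8 N), so I'll switch to pushing the blank's right edge near its front corner. That swings the blank round the dog without wedging.

>>> jog_arm --deltas '[0,0,0,-6,3,0,0,0,0,0,-12,5,0,0,0,0,0,-12,5,20,0,0,0,0,-14,2,40,0,0,0,0,-18,-35,40,0,0,0,0,-24,-75,40,0,0,0,0,-31,-119,40,0,0,0,0,-31,-119,40,0,0,0,0,-31,-119,20,0,0,0,0,-31,-119,0,0,0,0,0,-31,-119,0,0]'

```text
clock: 9.85
position: [0.3986, 0.1337, -0.0096]
ee_rot: [-0.001, 0.249, 0.969, -0.0]
contact_force: [-0.9, 0.7, 0.9]
width: -0.0002
gripper_force: 0.0
```

```bash
python3 - <<'E'
from fit2 import *
rep2((-165,-228,158))
E
```

```text
t 9.85 tcp jig [-237.5 -291. ] z -9.6 tool y 63.1 F [-0.9  0.7  0.9] [ 0.01 -0.05 -0.04]
blank [-165.4 -229.4  158. ] 176
in blank frame: dog [np.float64(-65.6), np.float64(1.1)] tcp [np.float64(43.8), np.float64(84.2)]
```

>>> jog_arm --deltas '[0,0,0,2,5,0,0,0,0,0,4,9,0,0,0,0,0,6,13,0,0,0,0,-2,7,16,0,0,0,0,-5,9,19,0,0,0,0,-7,11,22,0,0,0,0,-9,12,24,0,0,0,0,-11,14,27,0,0,0,0,-13,16,29,0,0,0,0,-15,18,32,0,0,0,0,-17,20,34,0,0,0,0,-19,22,36,0,0,0,0,-21,24,39,0,0,0,0,-23,27,41,0,0,0,0,-23,27,41,0,0]'

```text
clock: 11.45
position: [0.4259, 0.1749, -0.0083]
ee_rot: [-0.0, 0.436, 0.9, -0.0]
contact_force: [-0.5, -0.3, -0.1]
width: -0.0005
gripper_force: 0.3
```

```bash
python3 - <<'E'
from fit2 import *
rep2((-160,-220,138))
E
```

```text
t 11.45 tcp jig [-211.6 -249. ] z -8.3 tool y 40.2 F [-0.5 -0.3 -0.1] [-0.09  0.12  0.06]
blank [-152.2 -207.7  139. ] 155
in blank frame: dog [np.float64(-66.7), np.float64(4.7)] tcp [np.float64(17.8), np.float64(70.1)]
```

>>> jog_arm --deltas '[0,0,0,-3,-4,0,0,0,0,0,-10,2,0,0,0,0,0,-17,9,0,0,0,0,0,-24,16,0,0,0,0,0,-20,19,0,0,0,0,-2,-19,23,0,0,0,0,-4,-18,27,0,0,0,0,-6,-18,31,0,0,0,0,-8,-17,35,0,0,0,0,-11,-15,39,0,0,0,0,-13,-14,43,0,0,0,0,-16,-12,47,0,0,0,0,-18,-10,51,0,0,0,0,-20,-8,55,0,0,0,0,-23,-6,58,0,0,0,0,-25,-4,61,0,0,0,0,-28,-1,65,0,0,0,0,-28,-1,65,0,0]'

```text
clock: 13.35
position: [0.4255, 0.2402, -0.0085]
ee_rot: [0.0, 0.641, 0.768, 0.0]
contact_force: [-0.3, -0.5, -0.2]
width: 0.0
gripper_force: 0.0
```

```bash
python3 - <<'E'
from fit2 import *
rep2((-145,-195,112))
E
```

```text
t 13.35 tcp jig [-214.2 -183.7] z -8.5 tool y 12.2 F [-0.3 -0.5 -0.2] [ 0.03  0.02 -0.01]
blank [-132.5 -195.7  113.9] 264
in blank frame: dog [np.float64(-65.4), np.float64(-1.1)] tcp [np.float64(44.1), np.float64(69.8)]
```

>>> jog_arm --deltas '[0,0,-1,3,4,0,0,0,0,-2,5,7,0,0,0,0,-3,8,10,0,0,0,0,-4,10,13,0,0,0,0,-5,13,16,0,0,0,0,-6,16,18,0,0,0,0,-8,19,21,0,0,0,0,-9,22,23,0,0,0,0,-10,25,26,0,0,0,0,-12,28,28,0,0,0,0,-12,28,28,0,0]'

```text
clock: 14.55
position: [0.4542, 0.2679, -0.0083]
ee_rot: [0.0, 0.718, 0.696, 0.001]
contact_force: [0.6, -0.2, -0.8]
width: -0.0003
gripper_force: 0.0
```

```bash
python3 - <<'E'
from fit2 import *
rep2((-115,-190,93))
E
```

```text
t 14.55 tcp jig [-186.5 -155. ] z -8.3 tool y 0.1 F [ 0.6 -0.2 -0.8] [-0.02 -0.03 -0.03]
blank [-115.2 -189.6   93.7] 232
in blank frame: dog [np.float64(-65.9), np.float64(-6.0)] tcp [np.float64(39.1), np.float64(68.9)]
```

>>> jog_arm --deltas '[0,0,0,-8,-10,5,0,0,0,8,-16,-20,20,0,0,0,16,-18,-35,35,0,0,0,24,-18,-35,35,0,0,0,32,-18,-35,35,0,0,0,40,-18,-35,35,0.3,0,0,48,-18,-35,35,0.7,0,0,56,-18,-35,35,0.7,0,0,64,-18,-35,35,0.7,0,0,72,-18,-35,35,0.7,0,0,80,-18,-35,35,0.7,0,0,88,-18,-35,20,0.7,0,0,90,-18,-35,5,0.7,0,0,90,-18,-35,-6,0.7,0,0,90,-18,-35,-6,0.7]'

```text
clock: 16.15
position: [0.4343, 0.2317, -0.015]
ee_rot: [-0.001, 0.016, 1.0, -0.0]
contact_force: [-0.4, 0.6, 0.5]
width: 0.06
gripper_force: 0.0
```

```bash
python3 - <<'E'
from fit2 import *
from asc import asc
rep2((-115,-190,93))
p=manip.get_state();print(p['width'],p['qpos'].round(2))
def near(dy): return [w2p('side',np.r_[W(J(p['position'][:2]*1e3)+[-11,dy]),z]/1e3).round() for z in(12,20,28,36)]
print(near(45),near(-30))
asc('side',325,390,222,262)
E
```

```text
t 16.15 tcp jig [-205.2 -191.9] z -15.0 tool y 90.1 F [-0.4  0.6  0.5] [ 0.01  0.02 -0.  ]
blank [-115.  -190.3   93.5] 165
in blank frame: dog [np.float64(-65.2), np.float64(-6.0)] tcp [np.float64(3.9), np.float64(90.1)]
0.05986217779821228 [ 0.35  0.39  1.99 -0.    0.76 -1.19]
[array([359., 259.]), array([359., 256.]), array([359., 253.]), array([360., 250.])] [array([370., 238.]), array([370., 235.]), array([370., 232.]), array([371., 228.])]
222 oooooooooooooooooooooo.####+++++##############+ .................
223 oooooooooooooooooooooo.####++#+################..................
224 oooooooooooooooooooooo.########################..................
225 oooooooooooooooooooooo.#####+#################+..................
226 oooooooooooooooooooooo.#######################+..................
227 o.oooooooooooooooooooo.#######################+..................
228 .....ooooooooooooooooo.#######################+..................
229 o...o....o.ooooooooooo.#######################+..................
230 ..oo.oo.o....oooo..oo.########################...................
231 o.ooo.oo...o..o.
[... 1463 characters left out ...]
.oo.o...........++#######++++.........................++
253 .....oooo.o.oo............+++#####+++.........................+++
254 ..........o.................+++++++++.........................+++
255 ................................++++..........................+++
256 .............................................................++++
257 .............................................................++++
258 ............................................................+++++
259 ............................................................+++++
260 ............................................................+++++
261 ...........................................................++++++
cols from 325
```

>>> jog_arm --deltas '[0,0,0,5,0,0,0.7,0,0,0,10,0,0,0.7,0,0,0,15,0,0,0.7,0,0,0,20,-1,0,0.7,0,0,0,24,-1,0,0.7,0,0,0,28,0,0,0.7,0,0,0,32,0,0,0.7,0,0,0,36,0,0,0.7,0,0,0,40,0,0,0.7,0,0,0,44,1,0,0.7,0,0,0,48,1,0,0.7,0,0,0,52,1,0,0.7,0,0,0,56,1,0,0.7,0,0,0,60,2,0,0.7,0,0,0,64,2,0,0.7,0,0,0,68,2,0,0.7,0,0,0,72,2,0,0.7,0,0,0,76,2,0,0.7,0,0,0,79,2,0,0.7,0,0,0,79,2,0,0.7]'

```text
clock: 18.3
position: [0.5151, 0.2345, -0.0143]
ee_rot: [0.001, 0.016, 1.0, 0.0]
contact_force: [0.4, 1.0, -0.9]
width: 0.0596
gripper_force: 0.0
```

```bash
python3 - <<'E'
from fit2 import *
rep2((-60,-188,90))
E
```

```text
t 18.3 tcp jig [-124.5 -186.3] z -14.3 tool y 90.1 F [ 0.4  1.  -0.9] [-0.04 -0.02  0.02]
blank [ -61.8 -183.6   84.9] 62
in blank frame: dog [np.float64(-75.0), np.float64(36.7)] tcp [np.float64(-8.3), np.float64(62.2)]
```

```bash
python3 - <<'E'
from fit2 import *
for c in(('top',),('side',)):
  for a in (95,88,80): print(c,blank2((-60,-186,a),c))
im=imaging.get_image('top')[126:200,182:330];cv2.imwrite('pics/t5.png',cv2.resize(im,None,fx=5.3,fy=5.3,interpolation=cv2.INTER_CUBIC))
E
```

```text
('top',) (array([ -57.1, -169.8,  106.4]), 26)
('top',) (array([ -57.1, -169.9,  106.4]), 24)
('top',) (array([ -57.5, -169.7,  106.6]), 23)
('side',) (array([ -60.3, -184.9,   86.7]), 30)
('side',) (array([ -60.6, -184.8,   86.7]), 31)
('side',) (array([ -60.2, -184.8,   87. ]), 29)
```

View pics/t5.png

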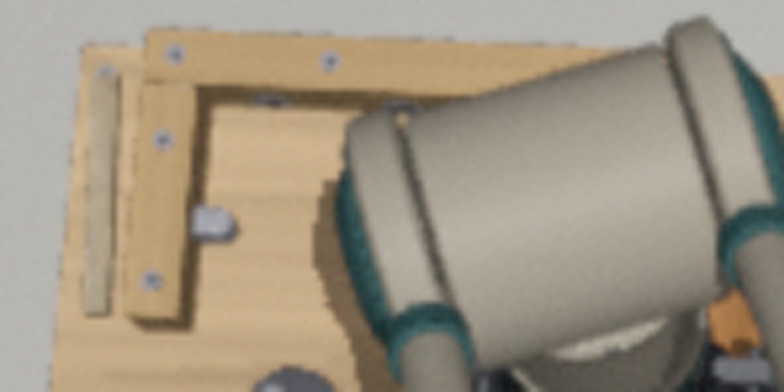

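The forearm hides the blank in the top view; the side-only fit puts it at about (-60, -185), 87°. I'll press it the last few mm up to the back fence with both fingers.

>>> jog_arm --deltas '[0,0,0,1,0,0,0.7,0,0,0,2,0,0,0.7,0,0,0,3,0,0,0.7,0,0,0,3.5,0,0,0.7,0,0,0,4,0,0,0.7,0,0,0,4,0,0,0.7]'

```text
clock: 19.35
position: [0.5175, 0.2344, -0.0145]
ee_rot: [-0.001, 0.016, 1.0, -0.0]
contact_force: [-2.6, 0.1, 0.9]
width: 0.0597
gripper_force: 1.5
```

```bash
python3 - <<'E'
from fit2 import *
rep2((-58,-185,88));print(blank2((-58,-185,88),('side',)))
E
```

```text
t 19.35 tcp jig [-122.1 -186.4] z -14.5 tool y 90.2 F [-2.6  0.1  0.9] [-0.02  0.42  0.05]
blank [ -59.3 -183.7   85. ] 62
in blank frame: dog [np.float64(-75.0), np.float64(39.3)] tcp [np.float64(-8.1), np.float64(62.3)]
(array([ -58.7, -184.6,   86.3]), 24)
```

>>> jog_arm --deltas '[0,0,0,-8,0,0,0.7,0,0,0,-15,0,10,0.7,0,0,-6,-15,0,45,0.6,0,0,-14,-5,-20,50,0.5,0,0,-22,10,-40,50,0.5,0,0,-30,30,-60,50,0.5,0,0,-38,50,-84,50,0.5,0,0,-46,66,-84,50,0.5,0,0,-54,66,-84,50,0.5,0,0,-62,66,-84,50,0.5,0,0,-70,66,-84,50,0.5,0,0,-78,66,-84,50,0.5,0,0,-86,66,-84,30,0.5,0,0,-90,66,-84,15,0.5,0,0,-90,66,-84,0,0.5,0,0,-90,66,-84,0,0.5]'

```text
clock: 21.1
position: [0.5853, 0.1507, -0.0125]
ee_rot: [0.001, 0.718, 0.696, 0.001]
contact_force: [-1.3, 0.0, 7.2]
width: 0.0428
gripper_force: 3.6
```

```bash
python3 - <<'E'
from fit2 import *
rep2((-56,-185,88));print(blank2((-56,-185,88),('side',)),blank2((-56,-185,88),('top',)))
E
```

```text
t 21.1 tcp jig [ -51.5 -267.7] z -12.5 tool y 0.2 F [-1.3  0.   7.2] [-0.01  0.27  0.  ]
blank [ -56.3 -185.8   89.8] 99
in blank frame: dog [np.float64(-69.4), np.float64(48.5)] tcp [np.float64(-81.9), np.float64(-5.1)]
(array([ -57.5, -184.5,   88.8]), 14) (array([ -55.4, -186.4,   90.5]), 80)
```

Upward force 7 N: the half-open tips are touching the base, so I'll raise 7 mm. The blank is seated at (-56,-186), 89.8°. Next I'll slide it along the back fence.

>>> jog_arm --deltas '[0,0,0,0,0,5,0.5,0,0,0,0,5,7,0.5,0,0,0,0,10,7,0.5,0,0,0,0,13,7,0.5,0,0,0,0,15,7,0.5,0,0,0,1,17,7,0.5,0,0,0,1,20,7,0.5,0,0,0,1,24,7,0.5,0,0,0,1,29,7,0.5,0,0,0,2,34,7,0.5,0,0,0,2,39,7,0.5,0,0,0,2,45,7,0.5,0,0,0,3,51,7,0.5,0,0,0,3,57,7,0.5,0,0,0,3,63,7,0.5,0,0,0,4,70,7,0.5,0,0,0,4,77,7,0.5,0,0,0,4,84,7,0.5,0,0,0,5,90,7,0.5,0,0,0,5,90,7,0.5]'

```text
clock: 23.3
position: [0.5897, 0.2418, -0.0073]
ee_rot: [0.0, 0.718, 0.696, 0.001]
contact_force: [0.4, -1.4, -0.2]
width: 0.0428
gripper_force: 0.0
```

```bash
python3 - <<'E'
from fit2 import *
rep2((-56,-110,90));print(blank2((-56,-110,90),('side',)),blank2((-56,-110,90),('top',)))
E
```

```text
t 23.3 tcp jig [ -50.2 -176.5] z -7.3 tool y 0.2 F [ 0.4 -1.4 -0.2] [ 0.02 -0.03 -0.  ]
blank [ -56.3 -110.2   89.3] 182
in blank frame: dog [np.float64(-145.4), np.float64(46.9)] tcp [np.float64(-66.2), np.float64(-6.9)]
(array([ -57.4, -108.7,   88.6]), 15) (array([ -54.7, -111.1,   90.4]), 160)
```

>>> jog_arm --deltas '[0,0,0,0,4,0,0.5,0,0,0,0,8,0,0.5,0,0,0,1,12,0,0.5,0,0,0,1,16,0,0.5,0,0,0,1,20,0,0.5,0,0,0,1,24,0,0.5,0,0,0,1,28,0,0.5,0,0,0,2,32,0,0.5,0,0,0,2,36,0,0.5,0,0,0,2,40,0,0.5,0,0,0,2,43,0,0.5,0,0,0,3,46,0,0.5,0,0,0,3,48,0,0.5,0,0,0,3,50,0,0.5,0,0,0,3,50,0,0.5]'

```text
clock: 25.0
position: [0.5922, 0.2909, -0.0075]
ee_rot: [-0.0, 0.718, 0.696, 0.0]
contact_force: [-0.4, -1.0, 0.1]
width: 0.0426
gripper_force: 0.3
```

```bash
python3 - <<'E'
from fit2 import *
rep2((-56,-60,90));print(blank2((-56,-60,90),('side',)),blank2((-56,-60,90),('top',)))
E
```

```text
t 25.0 tcp jig [ -49.3 -127.3] z -7.5 tool y 0.2 F [-0.4 -1.   0.1] [-0.07  0.07  0.03]
blank [-57.  -61.5  88.9] 183
in blank frame: dog [np.float64(-194.4), np.float64(44.3)] tcp [np.float64(-65.6), np.float64(-8.9)]
(array([-58.4, -60.8,  90.2]), 27) (array([-55.8, -61.9,  87.9]), 144)
```

>>> jog_arm --deltas '[0,0,0,0,1.5,0,0.5,0,0,0,0,3,0,0.5,0,0,0,0,4,0,0.5,0,0,0,0,5,0,0.5,0,0,0,0,6,0,0.5,0,0,0,0,6.5,0,0.5,0,0,0,0,6.5,0,0.5]'

```text
clock: 25.9
position: [0.5922, 0.2971, -0.0074]
ee_rot: [0.0, 0.718, 0.696, 0.0]
contact_force: [-0.1, -1.0, 1.1]
width: 0.0429
gripper_force: 0.8
```

```bash
python3 - <<'E'
from fit2 import *
rep2((-56,-56,90));print(blank2((-56,-56,90),('side',)))
E
```

```text
t 25.9 tcp jig [ -49.6 -121.2] z -7.4 tool y 0.2 F [-0.1 -1.   1.1] [-0.23 -0.    0.01]
blank [-58.  -55.1  89. ] 189
in blank frame: dog [np.float64(-200.7), np.float64(43.5)] tcp [np.float64(-65.9), np.float64(-9.6)]
(array([-58.7, -54.9,  89.9]), 47)
```

>>> jog_arm --deltas '[0,0,0,0,0.7,0,0.5,0,0,0,0,1.4,0,0.5,0,0,0,0,2,0,0.5,0,0,0,0,2,0,0.5]'

```text
clock: 26.45
position: [0.592, 0.2975, -0.0074]
ee_rot: [0.001, 0.718, 0.696, -0.001]
contact_force: [0.6, -5.6, 1.4]
width: 0.0425
gripper_force: 2.8
```

>>> jog_arm --deltas '[0,0,0,0,-7,0,0.5,0,0,0,0,-15,5,0.5,0,0,0,0,-18,35,0.5,0,0,0,-20,-18,50,0.3,0,0,0,-60,-5,50,0,0,0,0,-92,15,50,0,0,0,0,-92,30,50,0,0,0,0,-92,30,30,0,0,0,0,-92,30,15,0,0,0,0,-92,30,0,0,0,0,0,-92,30,0,0]'

```text
clock: 27.55
position: [0.4994, 0.3285, -0.0091]
ee_rot: [-0.001, 0.718, 0.696, -0.001]
contact_force: [-0.7, -0.1, 0.9]
width: -0.0001
gripper_force: 0.0
```

```bash
python3 - <<'E'
from fit2 import *
rep2((-56,-56,90));print(blank2((-56,-56,90),('side',)),blank2((-56,-56,90),('top',)))
E
```

```text
t 27.55 tcp jig [-143.4  -92.9] z -9.1 tool y 0.1 F [-0.7 -0.1  0.9] [-0.   -0.02  0.01]
blank [-58.3 -55.9  90.8] 98
in blank frame: dog [np.float64(-198.4), np.float64(49.5)] tcp [np.float64(-35.8), np.float64(85.6)]
(array([-58.3, -56.2,  89.8]), 93) (array([-26.5, -44.5,  68.9]), 6)
```

>>> jog_arm --deltas '[0,0,0,4,0,0,0,0,0,0,8,0,0,0,0,0,0,11,0,0,0,0,0,0,14,0,0,0,0,0,0,15,0,0,0,0,0,0,16,-0.5,0,0,0,0,0,17,-0.5,0,0,0,0,0,18,-0.5,0,0,0,0,0,19,-0.5,0,0,0,0,0,19,-0.5,0,0]'

```text
clock: 28.75
position: [0.5181, 0.328, -0.0075]
ee_rot: [-0.0, 0.718, 0.696, -0.001]
contact_force: [-3.4, -0.5, 2.0]
width: -0.0002
gripper_force: 1.5
```

```bash
python3 - <<'E'
from fit2 import *
rep2((-56,-56,90))
E
```

```text
t 28.75 tcp jig [-124.7  -92.8] z -7.5 tool y 0.2 F [-3.4 -0.5  2. ] [-0.16  0.41 -0.  ]
blank [-56.2 -57.2  89.6] 137
in blank frame: dog [np.float64(-198.1), np.float64(47.4)] tcp [np.float64(-36.0), np.float64(68.3)]
```

>>> jog_arm --deltas '[0,0,0,-8,0,0,0,0,0,0,-15,0,10,0,0,0,0,-18,0,50,0,0,0,0,-18,20,75,0,0,0,0,-16,60,75,0,0,0,0,-13,100,75,0,0,0,0,-11,137,75,0,0,0,0,-11,137,75,0,0,0,0,-11,137,75,0]'

```text
clock: 29.75
position: [0.5077, 0.4663, 0.068]
ee_rot: [0.0, 0.717, 0.697, 0.0]
contact_force: [0.1, -0.7, -1.1]
width: -0.0001
gripper_force: 0.0
```

```bash
python3 - <<'E'
from fit2 import *
rep2((-56,-56,90));print(blank2((-56,-56,90),('side',)),blank2((-56,-56,90),('top',)))
snap('top','t6.png',(182,126,330,240),5)
E
```

```text
t 29.75 tcp jig [-139.7   45.1] z 68.0 tool y 0.3 F [ 0.1 -0.7 -1.1] [-0.05 -0.01 -0.01]
blank [-55.5 -55.4  90.4] 108
in blank frame: dog [np.float64(-199.2), np.float64(50.9)] tcp [np.float64(101.0), np.float64(83.5)]
(array([-65.1, -64.5,  81.2]), 68) (array([-55.1, -54.9,  90. ]), 13)
```

The blank is at home (-55.1, -54.9, 90.0°). Next comes the cam lever: I'll turn the tool, lower it behind the knob, then follow the arc.

>>> jog_arm --deltas '[0,0,-8,-4,-3,0,0,0,0,-16,-4,-3,0,0,0,0,-24,-4,-3,0,0,0,0,-32,-4,-3,0,0,0,0,-40,-4,-3,0,0,0,0,-48,-4,-3,0,0,0,0,-56,-4,-3,0,0,0,0,-64,-4,-3,-15,0,0,0,-65,-4,-3,-30,0,0,0,-65,-4,-3,-38,0,0,0,-65,-4,-3,-38,0]'

```text
clock: 31.1
position: [0.5035, 0.4612, 0.0284]
ee_rot: [0.001, 0.98, 0.201, -0.001]
contact_force: [0.2, -0.8, -0.2]
width: -0.0
gripper_force: 0.0
```

```bash
python3 - <<'E'
from fit2 import *
s=manip.get_state();print(J(s['position'][:2]*1e3),s['position'][2],s['contact_force'],s['qpos'].round(2))
j0=J(s['position'][:2]*1e3)
P=np.array([-135,-42.])
for ph in list(range(115,200,5)):
    a=np.radians(ph);c=P+80*np.array([np.cos(a),np.sin(a)])+21.5*np.array([np.sin(a),-np.cos(a)]);print(ph,(R@(c-j0)).round(1))
E
```

```text
[-143.84087413   39.83166844] 0.02837647092560868 [ 0.23215669 -0.81596912 -0.24607672] [ 0.64  0.57  1.5  -0.    1.08  1.81]
115 [-5.5 -0.1]
120 [-12.6  -1.4]
125 [-19.6  -3.3]
130 [-26.3  -5.8]
135 [-32.8  -8.9]
140 [-39.1 -12.6]
145 [-45.  -16.8]
150 [-50.5 -21.5]
155 [-55.5 -26.7]
160 [-60.1 -32.2]
165 [-64.2 -38.2]
170 [-67.8 -44.5]
175 [-70.8 -51.1]
180 [-73.2 -57.9]
185 [-75.  -64.9]
190 [-76.2 -72. ]
195 [-76.7 -79.2]
```

>>> jog_arm --deltas '[0,0,0,-5,0,0,0,0,0,2,-9,-1,0,0,0,0,5,-13,-1,0,0,0,0,7,-16,-2,0,0,0,0,10,-20,-3,0,0,0,0,12,-23,-5,0,0,0,0,15,-26,-6,0,0,0,0,17,-30,-7,0,0,0,0,20,-33,-9,0,0,0,0,22,-36,-11,0,0,0,0,25,-39,-13,0,0,0,0,27,-42,-15,0,0,0,0,30,-45,-17,0,0,0,0,33,-48,-19,0,0,0,0,36,-51,-22,0,0,0,0,40,-56,-27,0,0,0,0,45,-60,-32,0,0,0,0,45,-60,-32,0]'

```text
invalid input
```

```bash
python3 - <<'E'
from fit2 import *
from asc import asc
s=manip.get_state();j0=J(s['position'][:2]*1e3);print(j0,s['position'][2],s['contact_force'],s['moment'])
P=np.array([-135,-42.])
k=np.r_[W(P+80*np.array([np.cos(np.radians(160)),np.sin(np.radians(160))])),61]/1e3;print('knob exp side px',w2p('side',k))
asc('side',290,370,250,320)
E
```

```text
[-143.84087413   39.83166844] 0.02837647092560868 [ 0.23215669 -0.81596912 -0.24607672] [0.01661805 0.01771887 0.01793241]
knob exp side px [333.24981114 284.423603  ]
250 ####.oooooooo...................................................................
251 ####.oooooooo...................................................................
252 ####ooooooooo...................................................................
253 ###.ooooooo.....................................................................
254 ###.oooooo..o...................................................................
255 ###.ooooooo.o...................................................................
256 ###.oooooo.oo...................................................................
257 ####oooooooo....................................................................
258 ####oooo.o......................................................................
259 ###..ooooo......................................................................
260 ###.oo.oo.....................................................................
[... 4331 characters left out ...]
++++++
312 .....................................................++++++++++..........+++++++
313 ....................................................++++++++++..........++++++++
314 ...................................................+++++++++++..........++++++++
315 ...................................................+++++++++++..........++++++++
316 ...................................................++++++++++..........+++++++++
317 ..................................................+++++++++++..........+++++++++
318 ..................................................++++++++++..........++++++++++
319 ..................................................++++++++++..........++++++++++
cols from 290
```

>>> jog_arm --deltas '[0,0,0,-5,0,0,0,0,0,2,-9,-1,0,0,0,0,5,-13,-1,0,0,0,0,7,-16,-2,0,0,0,0,10,-20,-3,0,0,0,0,12,-23,-5,0,0,0,0,15,-26,-6,0,0,0,0,17,-30,-7,0,0,0,0,20,-33,-9,0,0,0,0,22,-36,-11,0,0,0,0,25,-39,-13,0,0,0,0,27,-42,-15,0,0,0,0,30,-45,-17,0,0,0,0,33,-48,-19,0,0,0,0,36,-51,-22,0,0,0,0,40,-56,-27,0,0,0,0,45,-60,-32,0,0,0,0,45,-60,-32,0,0]'

```text
clock: 32.95
position: [0.444, 0.4308, 0.0309]
ee_rot: [-0.0, 0.828, 0.561, 0.001]
contact_force: [0.6, -0.5, -0.2]
width: 0.0
gripper_force: 0.0
```

```bash
python3 - <<'E'
from fit2 import *
from asc import asc
s=manip.get_state();j0=J(s['position'][:2]*1e3);print(j0,s['position'][2],s['contact_force'],s['moment'])
asc('side',300,350,262,312)
E
```

```text
[-202.25613634    7.43018384] 0.030882992178519753 [ 0.59935186 -0.47444693 -0.15008521] [-0.01245197  0.04011291 -0.02122418]
262   +########################################+##++++
263 +++######################################...###+++
264 ++++####################################....++#+++
265 +++ +##################################.....+####+
266 +++  ##################################.....+##+##
267 +++  #################################.....++#+###
268 ++   +################################.....+######
269       +##############################......#####+#
270        +#############################......++#####
271 ++      ++++.########################..... +++####
272           +...#######################.....+++#####
273             ..#######################....+#+######
274 +             #######################...##########
275 +++           ####################################
276 ++++          +###################################
277 +#++++         ###################################
278 #+##+++        +##################################
279 ######++      ++##################
[... 1090 characters left out ...]
++......................++
300 .......................++.......................++
301 ...............................................+++
302 ...............................................+++
303 ...............................................+++
304 ..............................................++++
305 .............................................+++++
306 .............................................+++++
307 .............................................+++++
308 ............................................++++++
309 ............................................++++++
310 ............................................++++++
311 ...........................................+++++++
cols from 300
```

>>> jog_arm --deltas '[0,0,2,-2,-2,0,0,0,0,4,-3,-5,0,0,0,0,6,-5,-7,0,0,0,0,8,-6,-10,0,0,0,0,10,-8,-12,0,0]'

```text
clock: 33.5
position: [0.4374, 0.4195, 0.0304]
ee_rot: [0.0, 0.776, 0.631, 0.002]
contact_force: [1.1, 1.5, -0.2]
width: -0.0001
gripper_force: 0.9
```

>>> jog_arm --deltas '[0,0,2,-1,-3,0,0,0,0,4,-2,-5,0,0]'

```text
clock: 33.7
position: [0.4348, 0.4145, 0.0304]
ee_rot: [-0.0, 0.754, 0.657, 0.001]
contact_force: [-0.1, 1.7, 1.0]
width: 0.0004
gripper_force: 1.0
```

>>> jog_arm --deltas '[0,0,2,-1,-3,0,0,0,0,4,-2,-5.5,0,0]'

```text
clock: 33.9
position: [0.4325, 0.4091, 0.0304]
ee_rot: [-0.0, 0.73, 0.683, 0.001]
contact_force: [-0.8, 1.7, 1.2]
width: 0.0002
gripper_force: 1.1
```

>>> jog_arm --deltas '[0,0,2,-1,-3,0,0,0,0,4,-1.5,-5.5,0,0]'

```text
clock: 34.1
position: [0.4307, 0.4036, 0.0303]
ee_rot: [-0.001, 0.706, 0.708, 0.001]
contact_force: [-1.5, 3.1, 1.0]
width: 0.0004
gripper_force: 1.2
```

>>> jog_arm --deltas '[0,0,2,-0.5,-3,0,0,0,0,4,-1.5,-5.5,0,0]'

```text
clock: 34.3
position: [0.4294, 0.3987, 0.0303]
ee_rot: [-0.001, 0.681, 0.732, 0.002]
contact_force: [-1.0, 4.0, -0.5]
width: 0.0
gripper_force: 2.4
```

```bash
python3 - <<'E'
from fit2 import *
s=manip.get_state();d=J(s['position'][:2]*1e3)-[-135,-42];r=np.hypot(*d);print(d,np.degrees(np.arctan2(d[1],d[0]))%360+np.degrees(np.arctan2(21.5,80)),r,s['contact_force'])
E
```

```text
[-80.71879159  16.85536521] 183.2480167523644 82.45984872440032 [-0.98174766  3.97778753 -0.47864859]
```

>>> jog_arm --deltas '[0,0,1,0,-1.5,0,0,0,0,2,-0.5,-2.5,0,0]'

```text
clock: 34.5
position: [0.4288, 0.3967, 0.0303]
ee_rot: [-0.001, 0.669, 0.744, 0.002]
contact_force: [-0.7, 6.5, 0.5]
width: 0.0001
gripper_force: 3.2
```

```bash
python3 - <<'E'
from fit2 import *
s=manip.get_state();d=J(s['position'][:2]*1e3)-[-135,-42];print(np.degrees(np.arctan2(d[1],d[0]))%360+np.degrees(np.arctan2(21.5,80)),s['contact_force'])
E
```

```text
184.70053901397495 [-0.72173563  6.45894392  0.4931762 ]
```

>>> jog_arm --deltas '[0,0,0,0,6,0,0,0,0,0,0,18,0,0,0,0,0,0,20,25,0,0,0,0,0,20,65,0,0,0,0,-30,40,90,0,0,0,0,-60,75,90,0,0,0,0,-90,110,90,0,0,0,0,-110,150,90,0,0,0,0,-120,180,90,0,0,0,0,-120,180,90,0]'

```text
clock: 35.5
position: [0.3067, 0.5791, 0.1194]
ee_rot: [-0.001, 0.667, 0.745, 0.001]
contact_force: [-0.2, -0.9, -0.5]
width: -0.0001
gripper_force: 0.0
```

```bash
python3 - <<'E'
from fit2 import *
rep2((-56,-56,90));print(blank2((-56,-56,90),('top',)))
snap('top','t7.png',(182,126,345,270),4.1)
E
```

```text
t 35.5 tcp jig [-344.5  151. ] z 119.4 tool y 8.4 F [-0.2 -0.9 -0.5] [-0.03  0.01  0.05]
blank [-55.4 -55.7  89.6] 105
in blank frame: dog [np.float64(-199.6), np.float64(48.2)] tcp [np.float64(204.7), np.float64(290.5)]
(array([-54. , -54.9,  89.7]), 13)
```

View pics/t7.png

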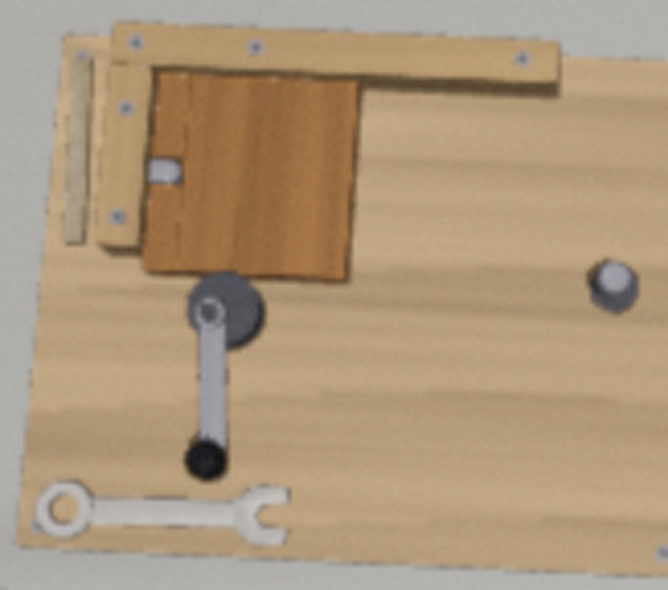

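The picture shows the blank flush in the corner with the key (165,170) in its notch. The cam (225,310) is against its near edge with the lever toward the robot, and the spanner and stick are undisturbed. I'm handing in.

```bash
python3 -c "
from rig import manip
print(manip.sign_off())"
```

```text
the job is handed in; nothing more can be done
None
```

The blank is turned a quarter clockwise and home on the key, flush to both fences as far as the camera can tell, with the cam closed on it at about 6.5 N on the knob; one early push locked it against the dog at about 9 N before I changed edges, and the job was handed in at about 36 s of the 72 s.

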